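Change over the trays of an interlocked bench chest

TASK

I have finished with the tyre levers and need the patch tin, which is in the other tray of the little two-tray chest. Push the open left-hand tray fully home, push the interlock slide by its knob all the way across to the left so that it bars that tray, then hook a fingertip behind the lip of the right-hand tray and draw it out to its stop. Leave the tin lying in its tray, pick nothing up and leave the other things on the bench and on the chest where they are.

Things in the scene. Friction and masses are not known exactly. Their poses are not given: they have to be found in the camera images.
- chest: Grey sheet-steel two-tray chest, fixed: 190 mm deep (its x), 250 wide (y), 68 high. Origin: centre of its underside, on the bench; x points from its front (face at x = -95 mm) to its back, y to its left as seen from in front, z up. A post 36 mm wide (y = -18 to 18) parts the trays. On its top, from x = -40 mm back, lie a tape measure and a spoke key, rising to 110 mm above the bench.
- left_slot (a point): Middle of the finger slot over the front of the left tray bay, level with the chest top, 68 mm above the bench (fixed to the chest, at its x = -70, y = 70 mm).
- right_slot (a point): Middle of the finger slot over the front of the right tray bay (fixed to the chest, at its x = -70, y = -70 mm, 68 mm above the bench). The slot is open from above: 42 mm (chest x) between the shut tray's lip (in front) and the rolled edge of the chest's top sheet (behind), 98 mm long (chest y), and 58 mm deep down to the tray floor.
- left_tray_lip (a point): Middle of the top edge of the left tray's lip, 66 mm above the bench; shut, at chest x = -93, y = 70 mm. The tray's front panel below it is upright, 101 mm wide (chest y), 4 mm thick, its top 6 mm a bead 6 mm thick (the lip), and reaches down to 8 mm above the bench. Tray floor 10 mm, side walls 50 mm above the bench. Two blue tyre levers lie in it, 50 mm and more behind the panel.
- left_tray (a joint): How far the left tray is drawn out along the chest's -x, in m: 0 fully home, 0.110 at its stop. It stands open (0.06 to 0.105) at the start, moves with about 2 N and stays where it is left.
- right_tray_lip (a point): The same point of the right tray, which is alike in every size; shut at the start, at chest x = -93, y = -70 mm. It has no handle: a fingertip goes down into the slot behind the lip and draws it. Nothing lies in the tray within 45 mm behind its front panel.
- right_tray (a joint): How far the right tray is drawn out along the chest's -x, in m: 0 fully home, 0.110 at its stop. The slide bars it (4 mm of play) at the start; once free it moves with about 2 N and stays where it is left.
- slide_knob (a point): Middle of the interlock slide's black knob, 37 mm above the bench: round, 18 mm in diameter, along the chest's x, standing out 24 mm from the bar (chest x = -104 to -128 mm). The bar: a flat aluminium strip 72 mm long (chest y), 22 to 46 mm above the bench, 5 mm thick, across the front of the post, 4 mm in front of the shut trays; the knob is at mid-length.
- slide_bar (a joint): Travel of the interlock slide along the chest's +y, in m: 0 fully right (bars the right tray), 0.050 fully left (bars the left tray). The right tray is free only beyond about 0.043. While the left tray is out more than 4 mm its side wall stops the slide. Moves with about 1.5 N and stays where it is left.
- patch_tin: Green flat tin with rounded corners, 52 x 90 x 23 mm, loose on the floor of the right tray, long side along the tray, at the start mostly hidden under the chest's top sheet. Origin at the centre of its underside.
- tape_measure: Bystander: yellow tape measure, 66 x 88 x 38 mm, loose on the chest's top over the left tray. Origin at the centre of its underside.
- spoke_key: Bystander: small red spoke key, 24 x 36 x 12 mm, loose on the chest's top over the right tray. Origin at the centre of its underside.
- grease_tub: Bystander: black tub with a yellow lid, 70 mm in diameter, 74 high, on the bench left of the chest. Origin at the centre of its underside.
- tyre_gauge: Bystander: round dial gauge with a brass stem, 104 x 60 x 25 mm, on the bench left of the chest. Origin at the centre of its underside.
- wood_driver: Bystander: screwdriver with a wooden handle, 239 x 28 x 30 mm, on the bench near its front edge. Origin at its middle, on the bench.
- cassette: Bystander: bicycle sprocket cassette, 128 mm in diameter, 29 high, on the bench far left. Origin at its middle, on the bench.
- tape_yellow: Bystander: roll of yellow tape, 75 mm in diameter, 19 high, on the bench far left. Origin at its middle, on the bench.
- mug: Bystander: white enamel mug with a blue rim, 84 x 116 x 78 mm, on the bench left of the grease tub. Origin at its middle, on the bench.

How it is judged (in metres and radians):
On the way, in this order (a step that is already met when the one before it is completed fails the run):
1. the left tray is fully home (value of joint left_tray below 0.004 m), for 0.2 s.
2. the slide is across to the left, the right tray still shut (value of joint slide_bar above 0.045 m and value of joint right_tray below 0.01 m), for 0.2 s.
3. the right tray is drawn out to its stop (value of joint right_tray above 0.102 m), for 0.2 s.
At the end, for the whole second after the job is handed in: The left tray is home (within 6 mm), the interlock slide is across to the left (beyond 43 of its 50 mm), the right tray is drawn out to its stop (beyond 100 of its 110 mm), and the tin lies at rest on the floor of the right tray (value of joint left_tray below 0.006 m and value of joint slide_bar above 0.043 m and value of joint right_tray above 0.1 m and x of patch_tin in the frame of right_tray_lip between 0.02 and 0.17 m and z of patch_tin in the frame of right_tray_lip between -0.065 and -0.045 m and linear speed of patch_tin below 0.02 m/s); the robot touches nothing.
It fails at once if the patch tin is lifted off its tray (height (world z) of patch_tin above 0.03 m).
It fails at once if a thing standing by or on the chest is moved or picked up (more than 25 mm) (distance of any of tape_measure, grease_tub, tyre_gauge, wood_driver, cassette, tape_yellow, mug, spoke_key from where it was at the start of the episode above 0.025 m).
It also fails if it takes over 51 s, if anything falls off the work surface, if the arm or the gripper's body presses on something with over 40 N, if the wrist force passes 120 N, or if a joint passes its speed limit or range.

ROBOT

A 6-joint arm with a two-finger parallel gripper is mounted at the origin on a cart in front of the work surface, level with it; the furniture and walls round the work are solid. World frame = base frame: x ahead of the robot, y to its left, z up, the work surface at z = 0. Lengths are in m, angles in degrees, forces in N, time in s.
With the tool pointing down it reaches from about 0.325 to 0.775 m from the base axis. Payload 5.5 kg.
Tool frame: the origin (TCP) lies at the centre of the arm's flange, where the gripper is bolted on; the fingertips stand 182 mm ahead of it and the grasp point (between the pads) lies 163 mm ahead of it; z points along the fingers, y is the direction in which the jaws open and shut (so a half turn about z gives the same grasp; the last joint's range is limited). The gripper opens to 88 mm and grips with 3 to 60 N. Pads are 20 mm wide; open, the fingers measure 115 mm over their backs; the gripper's body (75 mm by 178 mm) begins 61 mm behind the grasp point.
Start: joints at [-78.765, 5.22, 70.514, -0, 104.267, -3.249], TCP at [0.15, -0.581, 0.405] pointing down, gripper open.
Joint ranges: [-164.24, 164.24], [-49.07, 125.15], [9.68, 141.18], [-86.29, 266.29], [3.28, 154.24], [-151.56, 151.56]. Speed limits (degrees/s): [147.25, 147.25, 172.46, 180, 180, 180].

INTERFACE

Orientations are given as [roll, pitch, yaw] about the fixed x, y, z axes, in that order (R = Rz(yaw) Ry(pitch) Rx(roll)).
In Python, from station import r gives the robot as it stands. The module is installed in compiled form; this text tells all that it offers. Calls block until the motion is done:
- r.reach(position, orientation): joint-space move of the TCP to a pose.
- r.servo_line(position, rotation=None, speed=0.15): straight line of the TCP; rotation=None keeps the orientation; speed is the mean speed in m/s.
- r.move_joints(angles): joint-space move.
- r.let_go() and r.grab(squeeze=None): open the fingers fully, or close them until they stop; squeeze is the grip in N (None keeps the last).
- r.wait(seconds).
- r.inverse_kinematics(position, orientation): joint angles nearest the present ones, or None.
- r.sense(): the state.
- r.snapshot(name): name is "side" or "top"; returns a dict with "frame" (384x512x3 uint8, red, green, blue), "fx", "fy", "cx", "cy" (pixels), "R" (3x3) and "t" (3): a world point X has camera coordinates R X + t. Camera axes: x right, y down, z forward; pixel columns grow to the right and rows downward; lengths in m; the calibration is good to about 2 mm. A picture is of the moment at which its call begins. There is no depth.
A pose or a line that the arm cannot do raises r.IKError and nothing moves.
- r.hand_in(): hands the job in, once; it reports no verdict.
The state is a dict: "clock": time; "joints": joint angles; "joint_vel": joint speeds; "joint_torque": joint torques, N m; "tcp_pos": TCP position; "orientation": TCP orientation; "contact_force": force on the tool from outside, world axes, zero at the start; "torque": the same for the moment, N m; "opening": finger opening in m.
Only numpy, scipy, OpenCV 4.12 (cv2) and the standard library are available. Lean on these libraries where they do the work, as an engineer would, in place of code of your own. Each camera call takes 0.05 s, during which the arm holds its last target. There are 200 camera calls.

## Working session

There is one attempt and no reset: what is moved stays moved. The work goes in short steps, each a Python script; the robot and the scene stay as the last script left them, time stands still between calls to the robot, and variables do not carry over. Pictures are saved under pics/ and viewed, about 8 in all and at most 12, crops included, and the job is handed in when it is done.

```bash
mkdir -p pics
python3 - <<'E'
from station import r
import cv2,numpy as np,pickle
s=r.sense();print(s['clock'],s['tcp_pos'],s['orientation'],s['opening'])
for n in("side","top"):
    p=r.snapshot(n);pickle.dump(p,open(f'pics/{n}0.pkl','wb'))
    cv2.imwrite(f'pics/{n}0.png',cv2.resize(p['frame'][...,::-1],None,fx=1.5,fy=1.5))
    print(n,p['fx'],p['cx'],p['cy'],(-p['R'].T@p['t']).round(3),p['R'].round(3).tolist())
E
```

```text
0.0 [ 0.15008655 -0.58098914  0.40353798] [-1.79893318e+02 -6.83331789e-03  1.44848617e+01] 0.08809463062610556
side 402.15456215465025 253.2157225078482 190.5013363625441 [-0.052  0.892  0.957] [[-0.828, -0.561, -0.008], [-0.354, 0.534, -0.768], [0.435, -0.633, -0.641]]
top 497.8410154964683 254.1933532320346 187.53390878200457 [0.239 0.026 1.653] [[0.021, -1.0, 0.006], [-0.98, -0.022, -0.198], [0.198, -0.002, -0.98]]
```

View pics/side0.png

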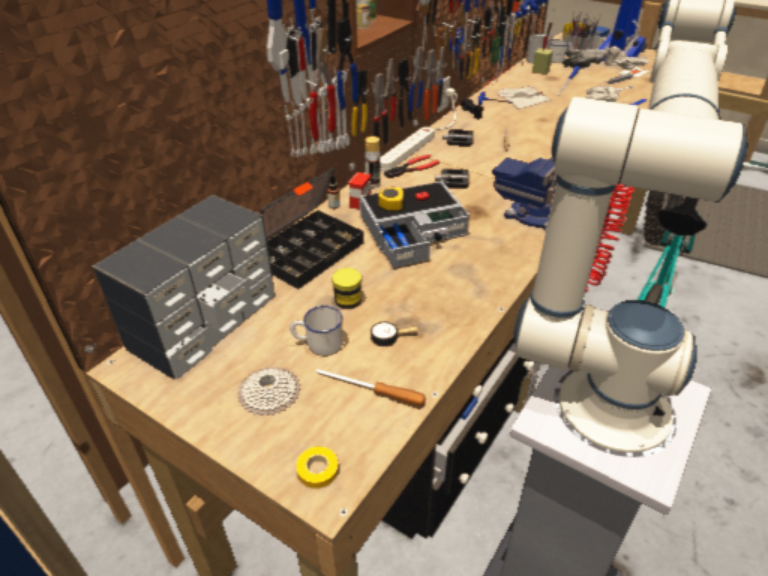

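View pics/top0.png

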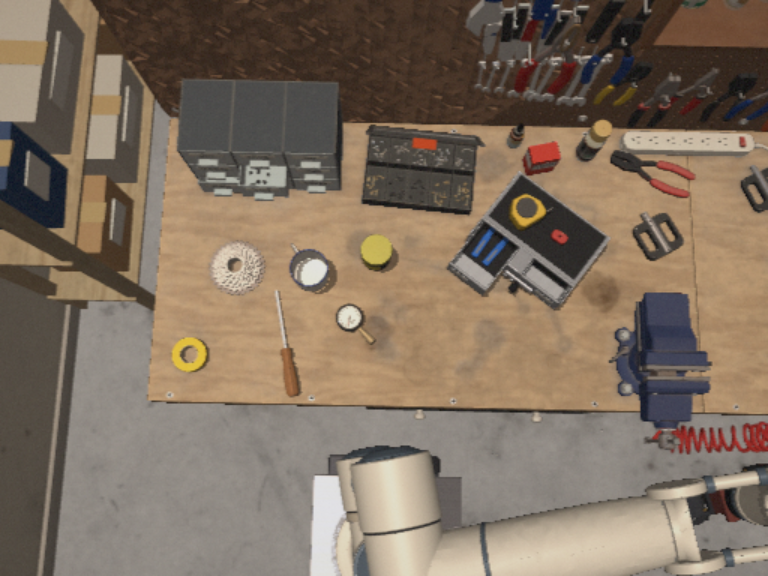

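The side view shows the chest at about (415,215) with the left tray open. In the top view the chest is at about (545,240), turned with its front facing down and left, and the knob is at about (513,287). I'll enlarge both.

Run:
```python
import cv2,numpy as np,pickle
a=pickle.load(open('pics/top0.pkl','rb'))['frame'][110:210,290:415,::-1]
b=pickle.load(open('pics/side0.pkl','rb'))['frame'][115:185,232:320,::-1]
cv2.imwrite('pics/c.png',cv2.resize(a,None,fx=6,fy=6,interpolation=2))
cv2.imwrite('pics/d.png',cv2.resize(b,None,fx=8,fy=8,interpolation=2))
```

```text
(no output)
```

View pics/c.png

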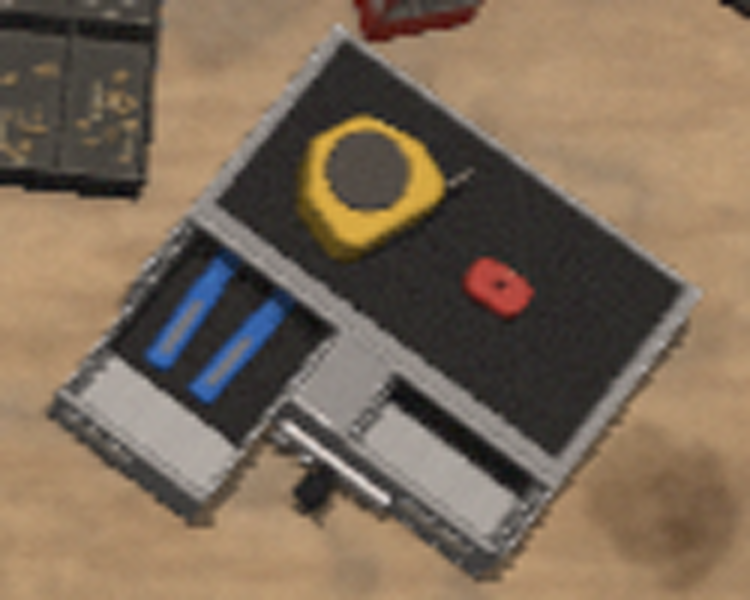

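View pics/d.png

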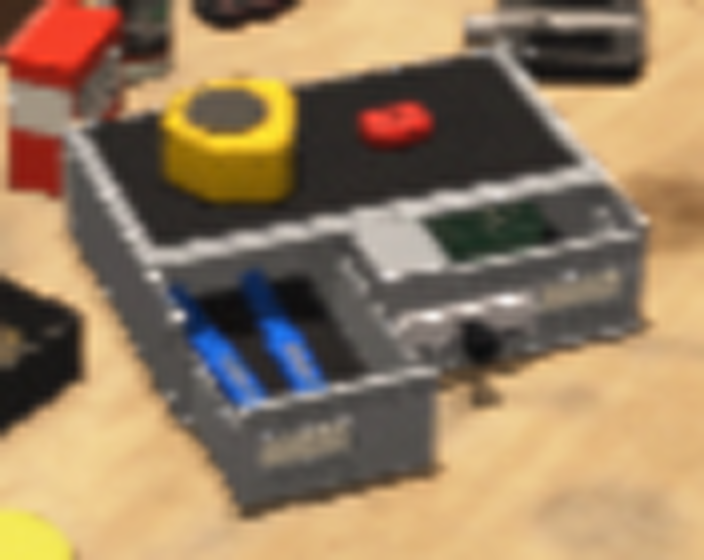

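The enlargements are clear. Top crop: back corners (340,30) and (697,292), knob (315,490), left tray front at about (55,400)–(200,515). Side crop: back corners (72,130) and (500,48), front-right corner (642,218), left lip (245,410)–(435,370), knob (482,340). Next I'll fit the chest pose from these points.

```bash
cat > h.py <<'E'
import numpy as np,pickle
def proj(p,X):
    c=np.asarray(X)@p['R'].T+p['t'];return np.c_[p['fx']*c[:,0]/c[:,2]+p['cx'],p['fy']*c[:,1]/c[:,2]+p['cy']]
def ray(p,uv):
    d=p['R'].T@np.array([(uv[0]-p['cx'])/p['fx'],(uv[1]-p['cy'])/p['fy'],1]);return -p['R'].T@p['t'],d
def onz(p,uv,z):
    o,d=ray(p,uv);return o+d*(z-o[2])/d[2]
def tri(p,a,q,b):
    A=0;B=0
    for o,d in(ray(p,a),ray(q,b)):
        d=d/np.linalg.norm(d);M=np.eye(3)-np.outer(d,d);A=A+M;B=B+M@o
    return np.linalg.solve(A,B)
E
python3 - <<'E'
from h import *
from scipy.optimize import least_squares
T=pickle.load(open('pics/top0.pkl','rb'));S=pickle.load(open('pics/side0.pkl','rb'))
ft=lambda x,y:(290+(x+.5)/6-.5,110+(y+.5)/6-.5); fs=lambda x,y:(232+(x+.5)/8-.5,115+(y+.5)/8-.5)
h=.068
obs=[(T,ft(340,30),(95,125)),(T,ft(697,292),(95,-125)),(S,fs(72,130),(95,125)),(S,fs(500,48),(95,-125)),(S,fs(642,218),(-95,-125)),(T,ft(545,488),(-49,-125)),(T,ft(195,212),(-49,125)),(S,fs(152,262),(-49,125))]
def w(v,x,y):
    c,s=np.cos(v[2]),np.sin(v[2]);return [v[0]+c*x-s*y,v[1]+s*x+c*y]
f=lambda v:np.concatenate([proj(p,[[*w(v,x/1e3,y/1e3),h]])[0]-uv for p,uv,(x,y) in obs])
o=least_squares(f,[.6,-.3,-.6],loss='soft_l1');v=o.x;print(v,np.degrees(v[2]),f(v).reshape(-1,2).round(1).tolist())
def chest(P):
    c,s=np.cos(v[2]),np.sin(v[2]);d=np.array(P[:2])-v[:2];return [round(1e3*(c*d[0]+s*d[1]),1),round(1e3*(-s*d[0]+c*d[1]),1),round(1e3*P[2],1)]
print('knob',chest(tri(T,ft(315,492),S,fs(482,342))))
for n,P in dict(lipL=onz(S,fs(245,410),.066),lipR=onz(S,fs(435,370),.066),tlipL=onz(T,ft(55,398),.066),tlipR=onz(T,ft(200,512),.066)).items():print(n,chest(P))
np.save('chest.npy',v)
for q in((-93,70),(-116,-25),(-116,25),(-93,-70),(-70,-70),(-180,-70)):print(q,w(v,q[0]/1e3,q[1]/1e3),np.hypot(*w(v,q[0]/1e3,q[1]/1e3)))
E
```

```text
[ 0.67030442 -0.32208796 -0.65657824] -37.619162153743815 [[0.0, -1.7], [1.4, 0.0], [-1.3, -0.5], [0.2, -0.2], [0.9, 1.3], [1.1, 0.8], [-1.8, 0.2], [-0.8, 1.1]]
knob [np.float64(-121.2), np.float64(-25.7), np.float64(38.8)]
lipL [np.float64(-171.5), np.float64(116.0), np.float64(66.0)]
lipR [np.float64(-170.6), np.float64(20.4), np.float64(66.0)]
tlipL [np.float64(-175.8), np.float64(116.5), np.float64(66.0)]
tlipR [np.float64(-176.5), np.float64(16.7), np.float64(66.0)]
(-93, 70) [np.float64(0.6393691750353973), np.float64(-0.20987383179953972)] 0.6729338505824075
(-116, -25) [np.float64(0.5631622476067394), np.float64(-0.2710825257235507)] 0.6250099622263104
(-116, 25) [np.float64(0.5936827528687775), np.float64(-0.23147824870010408)] 0.6372137715673737
(-93, -70) [np.float64(0.5539117603016904), np.float64(-0.3207658074651902)] 0.6400851048409991
(-70, -70) [np.float64(0.5721297277324758), np.float64(-0.3348052398857277)] 0.6628928827572194
(-180, -70) [np.float64(0.48500031828089335), np.float64(-0.26766012830924374)] 0.553956002782792
```

The fit is good to 2–3 mm: knob y = −25.7, left tray out about 80 mm. I'll start with closed fingers, tool down and jaw axis along chest y, and push the left tray home.

```bash
cat >> h.py <<'E'
from station import r
import cv2
v=np.load('chest.npy');c,s=np.cos(v[2]),np.sin(v[2])
YAW=np.degrees(v[2])
ORI=[180,0,YAW]
def P(x,y,ztip):  # chest mm -> TCP world
    x,y=x/1e3,y/1e3;return [v[0]+c*x-s*y,v[1]+s*x+c*y,ztip/1e3+.182]
def force():
    f=np.array(r.sense()['contact_force']);return np.array([c*f[0]+s*f[1],-s*f[0]+c*f[1],f[2]])
def here():
    p=np.array(r.sense()['tcp_pos']);d=p[:2]-v[:2];return np.array([c*d[0]+s*d[1],-s*d[0]+c*d[1],p[2]-.182])*1e3
def line(x,y,z,sp=.15): r.servo_line(P(x,y,z),None,sp)
def push(x,y,z,ax,sgn,maxmm,thr=9,step=1.5):
    """step along axis ax until reaction > thr"""
    q=[x,y,z]
    for i in range(int(maxmm/step)):
        q[ax]+=sgn*step;line(*q,.05);f=force()
        if -sgn*f[ax]>thr:break
    print('push end',q,here().round(1),f.round(1),r.sense()['clock']);return q
def pic(n,name):
    p=r.snapshot(n);pickle.dump(p,open(f'pics/{name}.pkl','wb'));return p
E
python3 - <<'E'
from h import *
r.grab(10)
r.reach(P(-215,70,120),ORI);print(r.sense()['clock'],r.sense()['joints'],r.sense()['opening'])
line(-215,70,30,.2);print(here(),force())
line(-115,70,30,.1);print(here(),force())
push(-115,70,30,0,1,22)
T=pic('top','top1');S=pic('side','side1')
a=cv2.resize(T['frame'][110:210,290:415,::-1],(500,400));b=cv2.resize(S['frame'][115:190,225:325,::-1],(500,375))
cv2.imwrite('pics/e.png',np.vstack([a[:,:],b])[:, :])
print(r.sense()['clock'])
E
```

```text
3.6 [-1.75503939e+01 -8.11473432e-01  8.70695454e+01 -1.70269851e-02
  9.37246900e+01  1.10102766e+02] 0.00037468171356194724
[-214.62272554   69.8011685    30.82220567] [0.46293732 1.69247097 0.78100823]
[-115.11744478   69.88232987   29.94056576] [ 0.70400287  0.9733688  -0.88057883]
push end [-106.0, 70, 30] [-107.    70.1   29.9] [-9.9 -2.2  4.6] 6.85
6.95
```

Run:
```python
from h import *
push(-106,70,30,0,1,6,20,1)
line(-135,70,30,.2);line(-135,70,130,.25)
r.reach(P(-125,-70,130),ORI);print(here())
T=pic('top','top2');S=pic('side','side2')
a=cv2.resize(T['frame'][110:210,290:415,::-1],(375,300));b=cv2.resize(S['frame'][115:190,225:325,::-1],(400,300))
cv2.imwrite('pics/e.png',np.hstack([a,b]))
print(r.sense()['clock'])
```

```text
push end [-104, 70, 30] [-106.2   70.2   29.9] [-20.1  -3.2   8.8] 7.45
[-125.06038176  -70.28444122  128.23282985]
9.025
```

View pics/e.png

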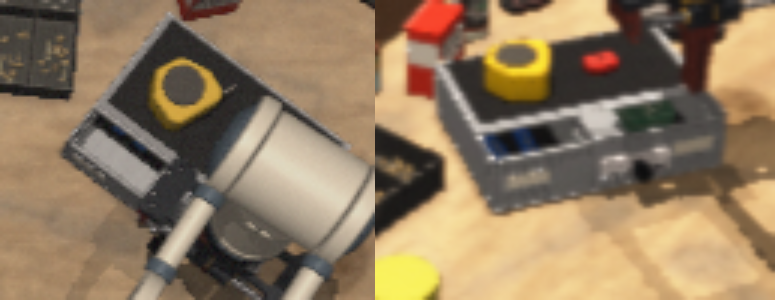

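The left tray front is now flush with the chest front (side view, right half, about (490,190)–(720,150)), and it stalled at a firm 20 N stop. Next is the slide.

Run:
```python
from h import *
line(-121,-70,130,.2);line(-121,-70,24,.15);print(here(),force())
line(-121,-52,24,.1);f0=force();line(-121,-6,24,.08);print(here(),f0,force())
push(-121,-6,24,1,1,22,14,1)
T=pic('top','top3');S=pic('side','side3')
line(-121,-25,24,.2);line(-121,-25,130,.25)
r.reach(P(-70,-70,130),ORI);print(here())
S2=pic('side','side4')
b=[cv2.resize(q['frame'][115:190,225:325,::-1],(400,300)) for q in(S,S2)]
cv2.imwrite('pics/f.png',np.hstack(b));print(r.sense()['clock'])
```

```text
[-120.6333155   -69.96813941   25.24126167] [-0.22067879 -0.45387149  1.05342659]
[-121.05495361   -5.60151718   23.85954145] [-0.03417633 -0.15556499 -0.81582774] [-0.38181216 -0.79201301 -0.6056689 ]
push end [-121, 11, 24] [-120.9    7.6   24. ] [ -1.9 -17.2   3.7] 15.4417
[-69.72446016 -70.62539733 126.34504641]
16.875
```

View pics/f.png

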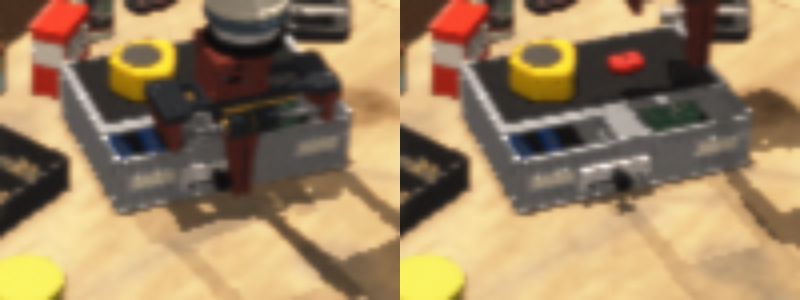

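The knob moved left to about (623,183) in the right-hand panel, with a firm stop at 17 N. I'll check its y numerically, then hook the right tray. The draw only goes ahead if the slide is across.

Run:
```python
from h import *
def ky(p,uv):
    o,d=ray(p,uv);B=np.array([c,s]);k=(-.121-B@(o[:2]-v[:2]))/(B@d[:2]);q=o+k*d
    e=q[:2]-v[:2];return 1e3*(-s*e[0]+c*e[1]),1e3*q[2]
S0=pickle.load(open('pics/side0.pkl','rb'));S4=pickle.load(open('pics/side4.pkl','rb'))
a=ky(S0,(292.3,157.4));b=ky(S4,(225+223.5/4-.4,115+183/4-.4));print(a,b)
if b[0]-a[0]>43:
    line(-72,-70,130,.2);line(-72,-70,40,.1);print(here(),force())
    line(-165,-70,40,.08);print(here(),force())
    push(-165,-70,40,0,-1,36,14,1.5)
    T=pic('top','top5');S=pic('side','side5')
    i=[cv2.resize(T['frame'][110:220,280:415,::-1],(375,300)),cv2.resize(S['frame'][115:190,225:325,::-1],(400,300))]
    cv2.imwrite('pics/g.png',np.hstack(i));print(r.sense()['clock'])
```

```text
(np.float64(-27.867632306384255), np.float64(37.73892973286053)) (np.float64(22.087706758113736), np.float64(35.04187963142713))
[-71.70813408 -69.98839955  41.10318937] [-0.70660317  0.64579074  0.80189638]
[-164.98738998  -69.80756047   39.71222661] [-0.3699688   0.53861117  0.04331329]
push end [-192.0, -70, 40] [-190.1  -70.1   40.3] [ 17.6   0.4 -10. ] 23.9833
24.0833
```

View pics/g.png

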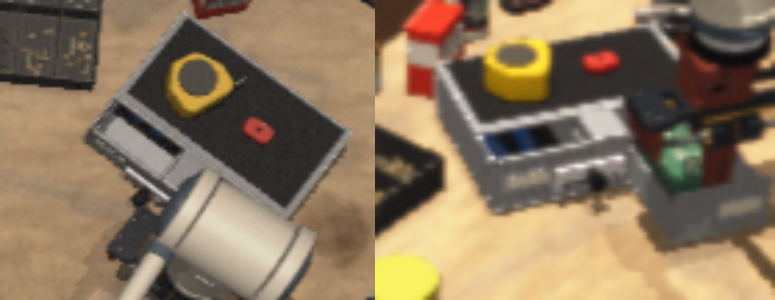

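The slide moved 50 mm. The right tray is out (side panel, about (640,150)–(770,230)) with the tin in it, and the pull ended firmly at −190 mm, about 110 mm of travel. I'll back off, lift clear and check.

Run:
```python
from h import *
r.wait(.3);line(-182,-70,40,.05);line(-182,-70,150,.12)
r.reach([.25,-.52,.40],[180,0,YAW]);r.wait(.5)
T=pic('top','top6');S=pic('side','side6')
i=[cv2.resize(T['frame'][110:220,280:415,::-1],(375,300)),cv2.resize(S['frame'][115:190,225:325,::-1],(400,300))]
cv2.imwrite('pics/h.png',np.hstack(i));print(r.sense()['clock'],force())
```

```text
27.725 [-0.18182812  0.27275363  0.24587709]
```

View pics/h.png

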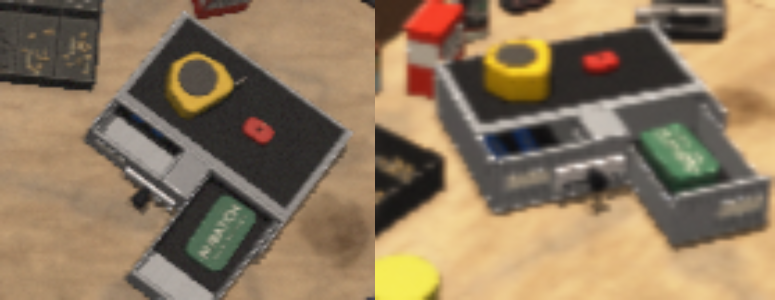

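The view is clear: left tray flush, slide across, and the right tray out with the tin flat on its floor. The tape measure and spoke key haven't moved, so I'm handing in.

Run:
```python
from h import *
r.hand_in();print(r.sense()['clock'])
```

```text
the job is handed in; nothing more can be done
the job is handed in; nothing more can be done
```

The job is done and handed in at about 28 s on the robot's clock, against the 51 s limit; hand-in gives no verdict.

- **Left tray:** I pushed it in with closed fingertips until it met a firm stop at 20 N. The picture shows it flush with the chest front.
- **Interlock slide:** I pushed the knob left until it stopped at 17 N. In the side camera the knob moved about 50 mm, which is its full travel.
- **Right tray:** I hooked a fingertip behind the lip and drew the tray out until it stopped at 18 N. The fingertip position puts it about 110 mm out; I did not measure the final lip position in the pictures.
- **Last pictures:** The tin lies flat in the open right tray, and the tape measure and spoke key are where they were. The arm is clear, with about 0 N on the tool. I did not re-measure the other bench items, but the arm's path stayed clear of them.

No checks failed. The camera fit of the chest was only good to about 2–3 mm, so I judged each end position by where the motion stopped against force.

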